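# Load the swing-arm heel press and switch it on

## Robot

A 6-joint arm with a two-finger parallel gripper is mounted at the origin on the work surface. World frame = base frame: x ahead of the robot, y to its left, z up, the work surface at z = 0. Lengths are in mm, angles in rad, forces in N, time in s.
With the tool pointing down it reaches from about 400 to 925 mm from the base axis. Payload 3.4 kg.
Tool frame: the origin (TCP) lies midway between the tips of the shut fingers; the grasp point (between the pads) lies 19 mm behind it; z points along the fingers, y is the line along which they close (so a half turn about z gives the same grasp; the last joint's range is limited). The gripper opens to 85 mm and grips with 20 to 120 N. Pads are 22 mm wide; open, the fingers measure 114 mm over their backs; the gripper's body (76 mm by 85 mm) begins 54 mm behind the grasp point. The pads swing forward as they close: fully open they stand 13 mm farther back than shut.
Start: joints at [1.052, 0.307, 1.506, -0, 1.328, -0.073], TCP at [247.432, 519.046, 231.305] pointing down, gripper open.
Joint ranges: [-3.12, 3.12], [-1.05, 2.28], [0.14, 2.33], [-1.42, 4.57], [0.1, 2.73], [-2.68, 2.68]. Speed limits (rad/s): [2.57, 2.57, 3.14, 3.14, 3.14, 3.14].

## Interface

Orientations are given as a unit quaternion [w, x, y, z].
In Python, from rig import env gives the robot as it stands. Calls block until the motion is done:
- env.move_to(position, orientation): joint-space move of the TCP to a pose.
- env.line_to(position, ori=None, vel=150, guard=None): straight line of the TCP; ori=None keeps the orientation; vel is the mean speed in mm/s. With guard (N) it stops when the force on the tool has changed by that much, and returns True; else False.
- env.move_joints(angles): joint-space move.
- env.command_gripper(opening, effort=None): opening from 0.0 (shut) to 1.0 (fully open); effort is the grip in N (None keeps the last); returns when the fingers have stopped.
- env.dwell(seconds).
- env.solve_ik(position, orientation): joint angles nearest the present ones, or None.
- env.sense(): the state.
- env.snapshot(name): name is "scene" or "top" or "wrist"; returns a dict with "frame" (420x560x3 uint8, blue, green, red), "camera_matrix" (3x3 intrinsics, pixels), "rvec" (rotation vector, rad) and "tvec" (3), from world to camera coordinates, as OpenCV has them. Camera axes: x right, y down, z forward; pixel columns grow to the right and rows downward; lengths in mm; the calibration is good to about 2 mm. The wrist camera is an equidistant fisheye: a pixel r from the principal point sees the ray r / f radians off the axis. A picture is of the moment at which its call begins. There is no depth.
A pose or a line that the arm cannot do raises env.PlanningError and nothing moves.
- env.close_job(): hands the job in; it is judged then, once.
The state is a dict: "time": time; "joint_pos": joint angles; "qd": joint speeds; "tau": joint torques, N m; "tcp_pos": TCP position; "tcp_rot": TCP orientation; "contact_force": force on the tool from outside, world axes, zero at the start; "wrist_torque": the same for the moment, N m; "width": opening from 0.0 (shut) to 1.0 (fully open); "grip_force": force on a finger pad.
Only numpy, scipy, OpenCV 4.12 (cv2) and the standard library are available. Lean on these libraries where they do the work, as an engineer would, in place of code of your own. Each camera call takes 0.05 s, during which the arm holds its last target. There are 200 camera calls.

## Task

Load the heel press: swing its arm clear of the bed all the way to the stop, stand every wooden heel waiting on the table upright on the press bed so that each will be wholly beneath the arm's round pressing plate, then swing the arm back over them, fully home. Only after that take the key from its rack, push it fully into the slot of the key switch and turn it clockwise to its stop; leave it in there. Leave the spool, bowl, mug and jar where they stand.

Things in the scene. Friction and masses are not known exactly. Their poses are not given: they have to be found in the camera images.
- press_arm (a joint): angle of the green bench press's swing arm, rad: 0 = home, arm over the bed; grows to 1.45 (stop) as the arm swings away to the press's left (+y side when the press is square to the robot), clockwise seen from above. The hinge is vertical, stiff with friction (about 0.25 N m), and the arm stays where it is left.
- swing_grip (a point): point on the axis of the arm's grip, 20 mm below its top; the grip is a vertical black round bar, 24 mm in diameter, standing 75 mm up from the top of the arm (arm top 145 mm, grip top 220 mm above the table), 220 mm from the hinge axis
- swing_hinge (a point): point on the vertical hinge axis of the arm, at the height of the handle point (200 mm above the table); the column below is 60 mm in diameter, its hub 80 mm
- plate (a point): centre of the underside of the arm's round steel pressing plate, which has radius 90 mm and is 15 mm thick; 180 mm from the hinge axis, 98 mm above the table; with the arm home it is centred over the bed
- bed_centre (a point): centre of the top of the press bed, a flat steel plate 200 x 200 mm, 36 mm above the table; its x points from the bed to the arm's column (180 mm away), y to the side where the arm swings clear, z up
- heel1: wooden slipper heel, a D-shaped upright block: 38 mm wide across its y (two parallel flat sides), 37 mm long in x (flat face at x = -18, round back of radius 19 about the origin axis), 42 mm tall, 42 to 84 g, rubber tip underneath. Origin: centre of the underside on the axis of the round back; z up. Two to four are present; an absent one reads None
- heel2: wooden slipper heel, a D-shaped upright block: 38 mm wide across its y (two parallel flat sides), 37 mm long in x (flat face at x = -18, round back of radius 19 about the origin axis), 42 mm tall, 42 to 84 g, rubber tip underneath. Origin: centre of the underside on the axis of the round back; z up. Two to four are present; an absent one reads None
- heel3: wooden slipper heel, a D-shaped upright block: 38 mm wide across its y (two parallel flat sides), 37 mm long in x (flat face at x = -18, round back of radius 19 about the origin axis), 42 mm tall, 42 to 84 g, rubber tip underneath. Origin: centre of the underside on the axis of the round back; z up. Two to four are present; an absent one reads None
- heel4: wooden slipper heel, a D-shaped upright block: 38 mm wide across its y (two parallel flat sides), 37 mm long in x (flat face at x = -18, round back of radius 19 about the origin axis), 42 mm tall, 42 to 84 g, rubber tip underneath. Origin: centre of the underside on the axis of the round back; z up. Two to four are present; an absent one reads None
- key: key, 74 mm tall, standing upright in its wooden rack (60 x 50 mm, 40 mm high, slot 24 x 10 mm). Steel blade 20 mm (x) by 6 mm (y), 26 mm long; then a collar 34 x 16 mm, 6 mm high, that rests on rack or switch; above it a flat brass bow 36 mm (x) by 9 mm (y), 42 mm tall. Origin: centre of the blade's lower end; z up. Same when turned half round
- slot (a point): mouth of the slot in the steel cylinder on the grey switch box (90 x 80 mm, 40 mm high), 72 mm above the table; the slot runs along this frame's x and turns with the cylinder: 22.5 by 8.5 mm, 29 mm deep
- barrel (a joint): angle of the switch cylinder, rad: 0 = off, grows clockwise seen from above to the stop at 1.3 = on; stays where it is left (friction about 0.04 N m)
- spool: bystander: wooden thread spool, 40 mm across, 50 mm tall, waisted, standing among the heels; origin under its centre
- bead_bowl: bystander: white bowl, 84 mm across, 34 mm high; origin under its centre
- mug: bystander: blue mug, 76 mm across, 90 mm high; origin under its centre
- glue_jar: bystander: amber jar, 64 mm across, 75 mm high; origin under its centre

How it is judged (in metres and radians):
On the way, in this order (a step that is already met when the one before it is completed fails the run):
1. the arm is swung clear of the bed (beyond 1.25 rad) (value of joint press_arm above 1.25 rad), for 0.2 s.
2. with the arm clear, every heel stands upright and released on the bed, within 68 mm of its centre (value of joint press_arm above 1.2 rad and horizontal distance between each of heel1, heel2, heel3, heel4 and bed_centre below 0.068 m and z of heel1 in the frame of bed_centre between -0.006 and 0.006 m and angle between each of heel1, heel2, heel3, heel4's own z axis and vertical below 0.12 rad and linear speed of each of heel1, heel2, heel3, heel4 below 0.03 m/s and z of heel2 in the frame of bed_centre between -0.006 and 0.006 m and z of heel3 in the frame of bed_centre between -0.006 and 0.006 m and z of heel4 in the frame of bed_centre between -0.006 and 0.006 m and contact force between each of heel1, heel2, heel3, heel4 and the fingers below 0.1 N), for 0.2 s.
3. the arm is swung home over the bed (below 0.08 rad) (value of joint press_arm below 0.08 rad), for 0.2 s.
4. with the arm home, the key is fully in the slot of the switch (value of joint press_arm below 0.08 rad and horizontal distance between key and slot below 0.006 m and z of key in the frame of slot below -0.021 m and angle between key's own z axis and vertical below 0.15 rad), for 0.1 s.
5. with the arm home, the key in the slot has turned the switch past 1.1 rad (all of step 4 and value of joint barrel above 1.1 rad), for 0.2 s.
At the end, for the whole second after the job is handed in: every heel present stands upright (within 0.12 rad) at rest on the bed with its origin within 68 mm of the bed's centre; the arm is home (below 0.08 rad) and still; the key is in the slot at least 21 of its 26 mm, upright, and the switch reads over 1.1 rad (all of step 5 and horizontal distance between each of heel1, heel2, heel3, heel4 and bed_centre below 0.068 m and z of heel1 in the frame of bed_centre between -0.006 and 0.006 m and angle between each of heel1, heel2, heel3, heel4's own z axis and vertical below 0.12 rad and linear speed of each of heel1, heel2, heel3, heel4 below 0.03 m/s and z of heel2 in the frame of bed_centre between -0.006 and 0.006 m and z of heel3 in the frame of bed_centre between -0.006 and 0.006 m and z of heel4 in the frame of bed_centre between -0.006 and 0.006 m and velocity of joint press_arm below 0.05 rad/s); the robot touches nothing.
It fails at once if a bystander (spool, bowl, mug or jar) is shifted more than 50 mm or tipped over (distance of any of spool, bead_bowl, mug, glue_jar from where it was at the start of the episode above 0.05 m or angle between any of spool, bead_bowl, mug, glue_jar's own z axis and vertical above 0.6 rad).
Of heel1, heel2, heel3, heel4 only 2 to 4 are there at a start; the rules pass over those that are not, and their reading is None.
At some moment in a run one of heel1, heel2, heel3, heel4 may be knocked a few centimetres aside while the robot is not near it.
It also fails if it takes over 210 s, if anything falls off the work surface, if the arm or the gripper's body presses on something with over 40 N, if the wrist force passes 120 N, or if a joint passes its speed limit or range.

## Working session

There is one attempt and no reset: what is moved stays moved. The work goes in short steps, each a Python script; the robot and the scene stay as the last script left them, time stands still between calls to the robot, and variables do not carry over. Pictures are saved under pics/ and viewed, at most 14 in all, crops included, and the job is handed in when it is done.

```bash
mkdir -p pics; ls
python3 - <<'E'
from rig import env
import cv2,numpy as np
for n in ["scene","top"]:
    s=env.snapshot(n); cv2.imwrite(f"pics/{n}0.png",s["frame"]); np.savez(f"pics/{n}0.npz",**{k:s[k] for k in s if k!="frame"})
    print(n,s["camera_matrix"],s["rvec"],s["tvec"])
st=env.sense();print(st)
E
```

```text
pics
rig.py
scene [[453.64783667   0.         282.70167344]
 [  0.         453.64783667 204.78355163]
 [  0.           0.           1.        ]] [ 2.24387323  1.24516921 -0.40211282] [-280.99425247 -227.06974466 1572.69815452]
top [[478.10678323   0.         285.84852968]
 [  0.         478.10678323 208.94284035]
 [  0.           0.           1.        ]] [ 2.10376459 -2.16867266  0.14654779] [  78.213713    489.85541445 1464.85697164]
{'time': 0.1, 'joint_pos': array([ 1.05249683e+00,  3.07531352e-01,  1.50752418e+00,  9.21931841e-06,
        1.32839361e+00, -7.34661777e-02]), 'qd': array([ 0.00135473, -0.00190881, -0.00216458,  0.00013374,  0.00240817,
        0.00036285]), 'tau': array([ 1.23289075e-03, -4.58527100e+01, -2.52608746e+01, -3.39540175e-04,
        5.65106340e-03, -6.16137807e-07]), 'tcp_pos': array([247.12464069, 518.50909986, 230.46115627]), 'tcp_rot': array([-2.74942030e-04,  2.20588384e-01,  9.75366548e-01, -8.86606260e-04]), 'contact_force': array([-0.07831357, -0.6501291 , -0.40219575]), 'wrist_torque': array([-0.01569421, -0.0207961 , -0.04232287]), 'grip_force': 0.0, 'width': 0.9969956102582322}
```

View pics/top0.png

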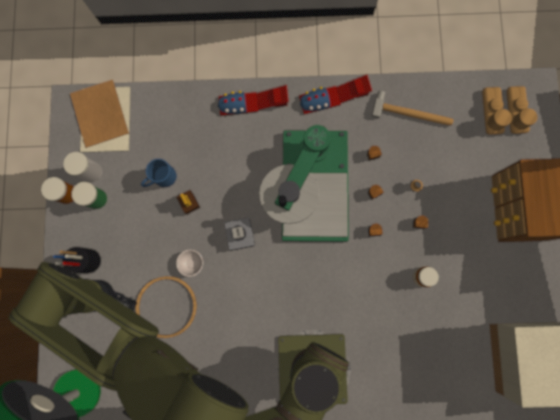

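View pics/scene0.png

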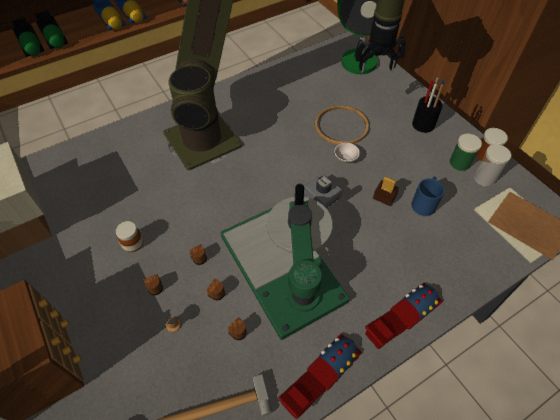

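Top view: press column at (316,138), the arm already slightly swung with its grip at (285,198), heels at (374,153), (375,191), (375,230) and (421,222), spool (416,185), key rack (188,202), switch (240,233). The scene view agrees, with four heels. Next I'll zoom in for accuracy.

```bash
cat > h.py <<'E'
import numpy as np,cv2
def cam(s):
    R=cv2.Rodrigues(np.array(s["rvec"],float))[0]; t=np.array(s["tvec"],float).ravel(); return np.array(s["camera_matrix"]),R,t
def bp(s,px,z):
    K,R,t=cam(s); px=np.atleast_2d(np.array(px,float)); d=(np.c_[px,np.ones(len(px))]@np.linalg.inv(K).T)@R; c=-R.T@t
    return (c+d*((z-c[2])/d[:,2])[:,None])[:,:2]
def pj(s,P):
    K,R,t=cam(s); return cv2.projectPoints(np.atleast_2d(np.array(P,float)),R,t,K,None)[0][:,0]
def tri(ss,pxs):
    A=[]
    for s,p in zip(ss,pxs):
        K,R,t=cam(s); M=K@np.c_[R,t]; A+=[p[0]*M[2]-M[0],p[1]*M[2]-M[1]]
    v=np.linalg.svd(np.array(A))[2][-1]; return v[:3]/v[3]
def q(yaw):  # tool down, tool y at angle yaw from world y (ccw about z): Rz(yaw)*Rx(pi)
    return [0*np.cos(yaw/2),np.cos(yaw/2),np.sin(yaw/2),0.0]
E
python3 - <<'E'
import cv2,numpy as np
from h import *
t=dict(np.load("pics/top0.npz")); s=dict(np.load("pics/scene0.npz"))
a=cv2.imread("pics/top0.png"); b=cv2.imread("pics/scene0.png")
cv2.imwrite("pics/t1.png",cv2.resize(a[120:290,340:450],None,fx=3.5,fy=3.5,interpolation=cv2.INTER_CUBIC))
c1=cv2.resize(a[125:250,345:440],(380,500),interpolation=cv2.INTER_CUBIC)
c2=cv2.resize(a[170:275,160:265],(420,420),interpolation=cv2.INTER_CUBIC)
o=np.zeros((500,800,3),np.uint8);o[:,:380]=c1;o[:420,380:]=c2;cv2.imwrite("pics/t1.png",o)
c3=cv2.resize(a[115:255,255:365],(440,560),interpolation=cv2.INTER_CUBIC)
c4=cv2.resize(b[165:215,305:405],(360,180),interpolation=cv2.INTER_CUBIC)
o=np.zeros((560,800,3),np.uint8);o[:,:440]=c3;o[:180,440:]=c4
o[200:490,440:740]=cv2.resize(b[235:345,140:250],(300,290),interpolation=cv2.INTER_CUBIC)
cv2.imwrite("pics/t2.png",o)
print(bp(t,[[374,153],[375,191],[375,230],[421,222],[416,185],[428,277]],42))
print(bp(t,[[188,202],[240,233]],60))
print("C",-cam(t)[1].T@cam(t)[2],-cam(s)[1].T@cam(s)[2])
E
```

```text
[[ 662.34749193 -222.23699726]
 [ 539.4737735  -218.39215173]
 [ 416.52835783 -211.36816838]
 [ 437.0613211  -355.18527997]
 [ 554.48953392 -347.91041178]
 [ 267.58723039 -364.37360548]]
[[520.07754598 366.84574811]
 [418.22737663 206.21963656]]
C [ 265.76628749   45.72517102 1522.87857314] [1085.47248552 -345.69058269 1142.86719627]
```

View pics/t1.png

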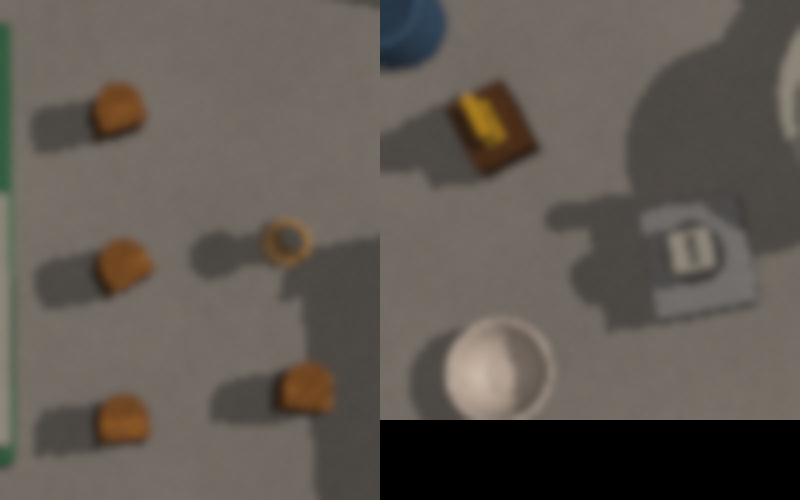

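View pics/t2.png

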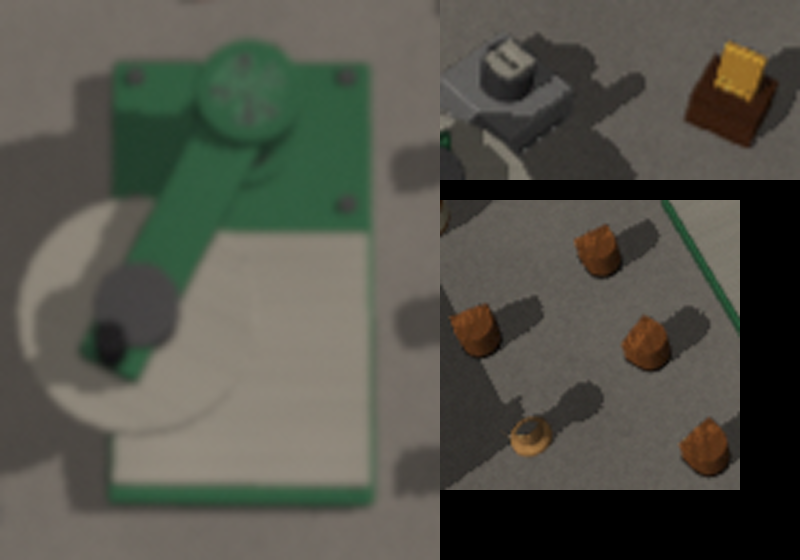

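Heels: right-hand crop shows four D-shaped heels (top faces at crop (118,105), (122,262), (123,415), (307,385)) plus spool (287,242). The press is roughly square to the robot, slot is visible at crop (692,248), and the key bow at (480,118). Now I'll fit positions.

```bash
cat >> h.py <<'E'
from scipy.optimize import minimize
a=np.linspace(-np.pi/2,np.pi/2,15)
D=np.r_[[[-18,-19],[-18,19]],np.c_[19*np.cos(a),19*np.sin(a)]]
D3=np.r_[np.c_[D,np.zeros(len(D))],np.c_[D,np.full(len(D),42)]]
def wmask(f):
    hsv=cv2.cvtColor(f,cv2.COLOR_BGR2HSV); m=((hsv[...,0]<14)&(hsv[...,1]>110)&(hsv[...,2]>35)).astype(np.float32); return m
def place(P,x,y,yaw,z=0):
    c,s=np.cos(yaw),np.sin(yaw); return np.c_[P[:,0]*c-P[:,1]*s+x,P[:,0]*s+P[:,1]*c+y,P[:,2]+z]
def fit(views,x0,y0,z=0,project=pj):
    """views: list of (snapshot, frame). fit heel silhouette; returns err,x,y,yaw"""
    U=4; W=[]
    for s,f in views:
        c=project(s,[[x0,y0,z+20]])[0]; h=int(max(np.abs(project(s,place(D3,x0,y0,0,z))-c).max()*1.5,12))
        u,v=int(c[0])-h,int(c[1])-h; f=cv2.resize(f[max(v,0):v+2*h,max(u,0):u+2*h],None,fx=U,fy=U,interpolation=cv2.INTER_CUBIC)
        W.append((s,max(u,0),max(v,0),wmask(f)))
    def cost(p):
        e=0
        for s,u,v,m in W:
            q=(project(s,place(D3,p[0],p[1],p[2]/20,z))-[u,v]+.5)*U-.5
            hull=cv2.convexHull(np.round(q*16).astype(np.int32)); r=np.zeros(m.shape,np.float32)
            cv2.fillConvexPoly(r,hull,1,cv2.LINE_AA,4); e+=np.abs(r-m).sum()/r.sum()
        return e
    best=None
    for y in np.arange(0,2*np.pi,np.pi/4):
        r=minimize(cost,[x0,y0,y*20],method="Nelder-Mead",options=dict(initial_simplex=np.array([x0,y0,y*20])+np.array([[0,0,0],[8,0,0],[0,8,0],[0,0,8]])))
        if best is None or r.fun<best[0]: best=(r.fun,r.x[0],r.x[1],(r.x[2]/20+np.pi)%(2*np.pi)-np.pi)
    return best
E
python3 - <<'E'
import cv2,numpy as np
from h import *
t=dict(np.load("pics/top0.npz")); s=dict(np.load("pics/scene0.npz"))
A=cv2.imread("pics/top0.png"); B=cv2.imread("pics/scene0.png")
print("bed",bp(t,[[283,236.75],[347.9,236.6],[347.75,172.5]],36),"hub",bp(t,[[316.75,138]],150))
print("grip top",tri([t,s],[(282.5,198.7),(299.3,186.5)]), bp(t,[[282.5,198.7]],220), bp(s,[[299.3,186.5]],220))
for x,y in [(655,-216),(535,-213),(416,-208),(434,-345)]:
    print([np.round(fit(v,x,y),3) for v in ([(t,A)],[(s,B)],[(t,A),(s,B)])])
E
```

```text
bed [[ 404.85261478   74.75393447]
 [ 399.12654373 -127.18149516]
 [ 603.05727527 -136.62514209]] hub [[684.91062909 -35.94118489]]
grip top [493.91189993  71.19284706 221.02426943] [[493.16330713  69.56276349]] [[494.10976218  73.57030659]]
[array([   0.83 ,  672.933, -221.872,    1.982]), array([ 1.30000e-01,  6.70848e+02, -2.21440e+02,  2.01000e-01]), array([ 9.73000e-01,  6.71328e+02, -2.21814e+02,  1.98000e-01])]
[array([   0.816,  542.881, -221.677,    2.338]), array([ 1.44000e-01,  5.42612e+02, -2.17245e+02,  4.90000e-01]), array([ 9.68000e-01,  5.43941e+02, -2.18154e+02,  4.94000e-01])]
[array([   0.779,  418.481, -214.072,    1.993]), array([ 1.75000e-01,  4.20469e+02, -2.12272e+02, -6.90000e-02]), array([ 9.73000e-01,  4.21542e+02, -2.12554e+02, -3.40000e-02])]
[array([ 8.22000e-01,  4.41980e+02, -3.62479e+02, -1.09000e-01]), array([ 1.70000e-01,  4.40091e+02, -3.56059e+02, -1.02000e-01]), array([ 1.01800e+00,  4.41406e+02, -3.56190e+02, -1.23000e-01])]
```

```bash
cat >> h.py <<'E'
HX,HY,PY=684.5,-37.0,-0.037
BC=np.array([504.3,-31.0])
def grip_at(th,z=182):
    p=th-PY; return [HX-220*np.cos(p),HY+220*np.sin(p),z], q(np.pi-p)
E
python3 - <<'E'
from rig import env
from h import *
p,o=grip_at(.48,290); p[0],p[1]=493.9,71.2
env.line_to([247,518,300]); env.move_to(p,o); env.command_gripper(0.85)
p[2]=182; print(env.line_to(p,o,vel=80,guard=8))
env.command_gripper(0.40)
for th in np.arange(.6,1.41,.1): p,o=grip_at(th); env.line_to(p,o,vel=100)
p,o=grip_at(1.48); print(env.line_to(p,o,vel=50,guard=8))
st=env.sense(); print(st["tcp_pos"],st["contact_force"],st["width"],st["time"])
p=list(st["tcp_pos"]);env.command_gripper(0.85); p[2]=290; env.line_to(p)
for n in ["scene","top","wrist"]:
    s=env.snapshot(n); cv2.imwrite(f"pics/{n}1.png",s["frame"]); np.savez(f"pics/{n}1.npz",**{k:s[k] for k in s if k!="frame"})
f=s["frame"]
t=cv2.imread("pics/top1.png"); print(cv2.cvtColor(t,cv2.COLOR_BGR2HSV)[190,370:381].tolist(), t[190,374])
cv2.imwrite("pics/c1.png",np.hstack([cv2.resize(t[100:310,230:450],(440,420)),cv2.resize(f,(360,420))]))
print(s["camera_matrix"],s["rvec"],s["tvec"])
E
```

```text
False
False
[672.06290231 182.60903232 181.89394032] [-1.91028713 -0.6879085   0.29366784] 0.39793829430683736 8.65
[[14, 173, 102], [14, 180, 116], [14, 176, 120], [14, 181, 121], [15, 183, 120], [14, 180, 122], [14, 181, 127], [14, 180, 130], [14, 179, 134], [14, 177, 138], [14, 179, 140]] [ 34  76 120]
[[325.1922621    0.         282.36199756]
 [  0.         325.1922621  203.93021025]
 [  0.           0.           1.        ]] [-2.81230253 -0.07674158 -0.009677  ] [-679.85321429   77.57932327  482.25465267]
```

View pics/c1.png

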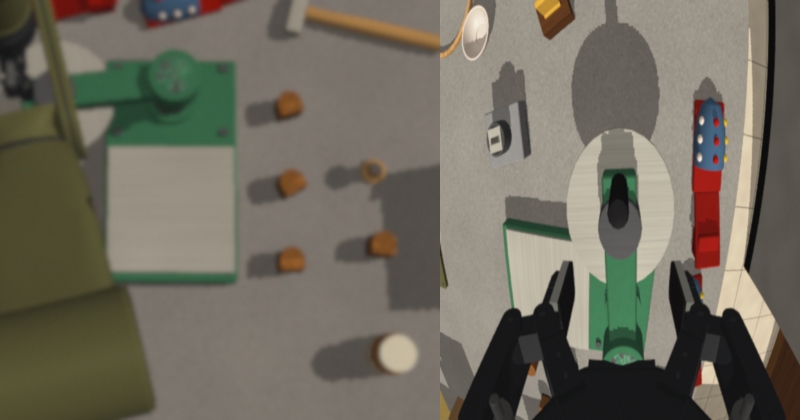

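Arm is swung fully clear (plate well off the bed), with the bed free and four heels at crop (289,104), (292,183), (291,260) and (382,244). Now a refined wrist view of each heel.

```bash
sed -i 's/hsv\[...,0\]<14)/hsv[...,0]<19)/' h.py
cat >> h.py <<'E'
def pjw(s,P):
    K,R,t=cam(s); P=np.atleast_2d(np.array(P,float))[:,None]
    return cv2.fisheye.projectPoints(P,cv2.Rodrigues(R)[0],t.reshape(3,1),K,np.zeros(4))[0][:,0]
E
python3 - <<'E'
from rig import env
from h import *
w=dict(np.load("pics/wrist1.npz")); st=env.sense(); R=cam(w)[1]; print("cam",-R.T@cam(w)[2],"axis",R[2],"tcp",st["tcp_pos"],"yaw",2*np.arctan2(st["tcp_rot"][2],st["tcp_rot"][1]))
t=dict(np.load("pics/top1.npz")); s=dict(np.load("pics/scene1.npz"))
A=cv2.imread("pics/top1.png"); B=cv2.imread("pics/scene1.png")
for x,y in [(671,-221),(543,-217),(420,-212),(440,-356)]:
    print([np.round(fit(v,x,y),3) for v in ([(t,A)],[(s,B)],[(t,A),(s,B)])])
env.move_to([520,-200,330],q(np.pi))
s=env.snapshot("wrist"); f=s["frame"]; cv2.imwrite("pics/w2.png",f)
R=cam(s)[1]; print("cam",-R.T@cam(s)[2],"axis",R[2],env.sense()["joint_pos"])
for x,y in [(671,-221),(543,-217),(420,-212),(440,-356)]: print(pjw(s,[[x,y,20]]),np.round(fit([(s,f)],x,y,project=pjw),3))
E
```

```text
cam [667.35265256 265.4800912  430.05726676] axis [ 0.01548645 -0.32206032 -0.94659248] tcp [671.30502892 182.4592294  288.22454946] yaw 1.6245996070327446
[array([ 2.33000e-01,  6.68824e+02, -2.24889e+02,  2.42900e+00]), array([ 1.00000e-01,  6.70642e+02, -2.21487e+02,  1.80000e-01]), array([ 3.63000e-01,  6.70048e+02, -2.21470e+02,  3.00000e-01])]
[array([ 2.02000e-01,  5.42704e+02, -2.21736e+02,  2.33700e+00]), array([ 1.14000e-01,  5.42727e+02, -2.17787e+02,  4.27000e-01]), array([ 3.43000e-01,  5.42971e+02, -2.18315e+02,  5.70000e-01])]
[array([ 1.90000e-01,  4.18269e+02, -2.14546e+02,  2.06400e+00]), array([ 1.16000e-01,  4.19474e+02, -2.11885e+02, -6.00000e-02]), array([ 3.48000e-01,  4.19282e+02, -2.12297e+02,  1.10000e-02])]
[array([ 1.71000e-01,  4.38923e+02, -3.59211e+02,  1.78700e+00]), array([ 1.33000e-01,  4.38399e+02, -3.56003e+02, -9.20000e-02]), array([ 3.46000e-01,  4.40713e+02, -3.57508e+02, -1.36000e-01])]
cam [ 437.16639378 -199.87759752  471.79586856] axis [ 0.32401548  0.00152057 -0.94605056] [-4.42200081e-01  2.22415628e-01  1.37855679e+00  2.40851559e-04
  1.54077347e+00 -2.01337421e+00]
[[268.32716828 251.91134693]] [ 1.08000e-01  6.70686e+02 -2.22232e+02  3.30000e-02]
[[269.8554524  171.46750746]] [ 9.70000e-02  5.43665e+02 -2.17951e+02  5.30000e-01]
[[272.97421215  84.30345532]] [ 5.10000e-02  4.20742e+02 -2.11491e+02 -7.00000e-03]
[[171.83643331 102.61390943]] [ 6.80000e-02  4.40586e+02 -3.55600e+02 -9.50000e-02]
```

View pics/w2.png

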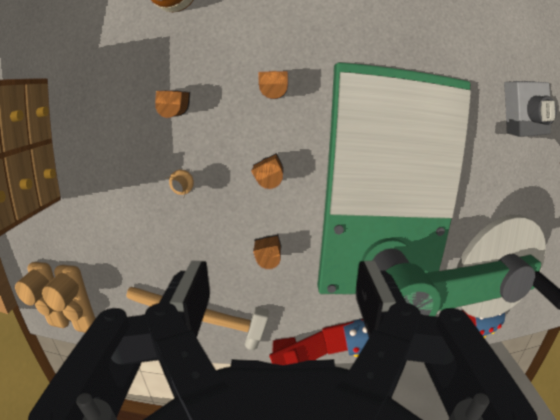

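Wrist picture: heels at (273,84), (171,102), (268,172), (267,251), all with the flat toward the robot; the bed is empty and the plate is off to the right. I'll pick the first one using a close view.

```bash
cat >> h.py <<'E'
from rig import env
def look(x,y,z=0):
    env.move_to([x+50,y,200],q(np.pi)); s=env.snapshot("wrist"); return s,fit([(s,s["frame"])],x,y,z,project=pjw)
def pick(x,y,psi,z=0,off=-4):
    o=q(np.pi+psi); X,Y=x+off*np.cos(psi),y+off*np.sin(psi)
    env.command_gripper(1.0); env.move_to([X,Y,z+110],o); g=env.line_to([X,Y,z+5],o,vel=100,guard=10)
    env.command_gripper(0.2,30); st=env.sense(); print("grip",g,st["width"],st["grip_force"],st["tcp_pos"])
    env.line_to([X,Y,z+150],o,vel=150)
def bed(bx,by):
    c,s=np.cos(PY),np.sin(PY); return BC+[bx*c-by*s,bx*s+by*c]
def put(bx,by,off=-4):
    x,y=bed(bx+off,by); o=q(np.pi+PY)
    env.move_to([x,y,150],o); env.line_to([x,y,60],o,vel=150)
    g=env.line_to([x,y,38.5],o,vel=25,guard=4); p=env.sense()["tcp_pos"]; print("put",g,p)
    env.command_gripper(0.68); env.line_to([p[0],p[1],150],o,vel=120)
E
python3 - <<'E'
from h import *
s,r=look(420.5,-211.7); print(np.round(r,3)); cv2.imwrite("pics/w3.png",s["frame"])
pick(*r[1:]); put(-42,-42)
bx,by=bed(-42,-42)
s,r=look(bx,by,36); print(bx,by,np.round(r,3),env.sense()["time"]); cv2.imwrite("pics/w3b.png",s["frame"])
a=cv2.imread("pics/w3.png");cv2.imwrite("pics/w3c.png",np.hstack([cv2.resize(a,(400,300)),cv2.resize(s["frame"],(400,300))]))
E
```

```text
[ 5.70000e-02  4.20153e+02 -2.11756e+02  4.00000e-03]
grip False 0.4427654171359592 30.591299459338188 [ 416.34705208 -211.8839453     5.41311515]
put True [456.58398957 -71.17686927  41.29194764]
460.7751002670983 -71.41760882636248 [ 6.50000e-02  4.60262e+02 -7.11330e+01 -1.10000e-02] 20.25
```

View pics/w3c.png

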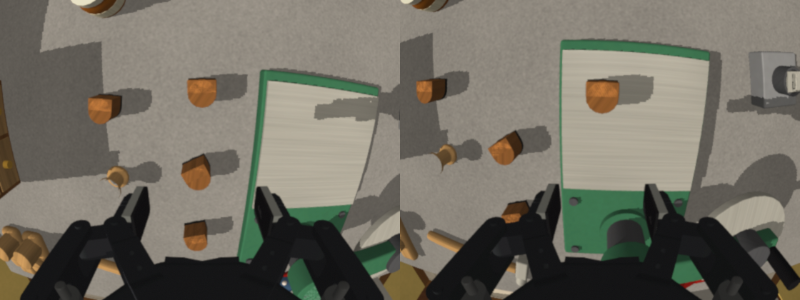

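Left: heels as expected; right: first heel stands on the bed at (603,95), where intended. Continuing with the rest.

Run:
```python
from h import *
for (x,y),b in zip([(440.5,-355.7),(543.4,-218),(670.7,-222)],[(-42,42),(42,-42),(42,42)]):
    s,r=look(x,y); print(np.round(r,3))
    if r[0]>0.15 or abs(r[3])>.8: cv2.imwrite("pics/bad.png",s["frame"]); print("CHECK"); break
    pick(*r[1:]); put(*b)
env.move_to([560,-30,330],q(np.pi))
s=env.snapshot("wrist"); cv2.imwrite("pics/w4.png",s["frame"]); np.savez("pics/w4.npz",**{k:s[k] for k in s if k!="frame"})
for b in [(-42,-42),(-42,42),(42,-42),(42,42)]:
    x,y=bed(*b); r=fit([(s,s["frame"])],x,y,36,project=pjw); print(np.round([x,y],1),np.round(r,3))
print(env.sense()["time"])
```

```text
[ 4.6000e-02  4.4028e+02 -3.5587e+02 -1.3800e-01]
grip False 0.4440866789759379 30.903105125762522 [ 436.56300412 -355.57818989    5.46410099]
put True [459.6926486   12.74182687  41.34720559]
[ 5.50000e-02  5.43173e+02 -2.17532e+02  5.16000e-01]
grip False 0.44166287924859726 30.140684224606957 [ 540.07153496 -219.76585025    5.50081913]
put True [540.38812608 -74.17868738  41.42477815]
[ 6.10000e-02  6.70094e+02 -2.21063e+02  2.90000e-01]
grip False 0.4502840801711817 30.306940907612443 [ 666.69422953 -222.44225101    5.63258247]
put True [543.49651571   9.69439189  41.45784776]
[460.8 -71.4] [ 3.00000e-02  4.50748e+02 -4.60180e+01 -1.63000e-01]
[463.9  12.5] [ 7.00000e-02  4.64029e+02  1.25400e+01 -2.10000e-02]
[544.7 -74.5] [ 9.90000e-02  5.43707e+02 -7.36550e+01 -6.50000e-02]
[547.8   9.4] [ 9.30000e-02  5.46696e+02  9.02800e+00 -1.88000e-01]
47.25
```

View pics/w4.png

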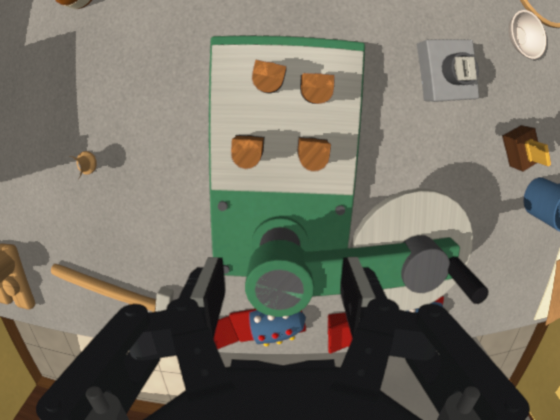

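First heel was bumped (now at ~(451,-46), still upright at (268,76), 56 mm from the centre, within tolerance); the others are at (317,87), (247,152), (314,153). I'll check the bed centre from its corners and swing the arm home.

Run:
```python
from h import *
w=dict(np.load("pics/w4.npz")); K,R,t=cam(w)
px=np.array([[213,45.5],[361,48],[211,190],[354,193]],float)
u=cv2.fisheye.undistortPoints(px[:,None],K,np.zeros(4))[:,0]; d=np.c_[u,np.ones(4)]@R; c=-R.T@t
P=c+d*((36-c[2])/d[:,2])[:,None]; print(P[:,:2].round(1),P.mean(0)[:2])
p,o=grip_at(1.45,290); env.command_gripper(0.85); env.move_to(p,o)
p[2]=182; print(env.line_to(p,o,vel=80,guard=6)); env.command_gripper(0.40); print(env.sense()["width"])
for th in np.arange(1.3,.05,-.1): p,o=grip_at(th); env.line_to(p,o,vel=100)
p,o=grip_at(-.035); print(env.line_to(p,o,vel=40,guard=8)); st=env.sense(); print(st["tcp_pos"],st["contact_force"])
p=list(st["tcp_pos"]); env.command_gripper(0.85); p[2]=300; env.line_to(p)
env.move_to([430,230,330],q(np.pi)); 
for n in ["top","wrist","scene"]:
    s=env.snapshot(n); cv2.imwrite(f"pics/{n}5.png",s["frame"]); np.savez(f"pics/{n}5.npz",**{k:s[k] for k in s if k!="frame"})
a=cv2.imread("pics/wrist5.png");b=cv2.imread("pics/scene5.png");cv2.imwrite("pics/c5.png",np.hstack([cv2.resize(a,(400,300)),cv2.resize(b,(400,300))]))
R=cam(dict(np.load("pics/wrist5.npz")));print(-R[1].T@R[2],env.sense()["time"])
```

```text
[[ 403.  -120.7]
 [ 405.5   75. ]
 [ 602.8 -130. ]
 [ 607.3   72.4]] [504.64509817 -25.81975957]
False
0.40032466214849816
True
[464.99935254 -30.24879935 181.69897779] [-2.16740040e-03  2.49483414e+00  2.15376322e+00]
[347.21260873 228.93844871 471.43849257] 59.175
```

View pics/c5.png

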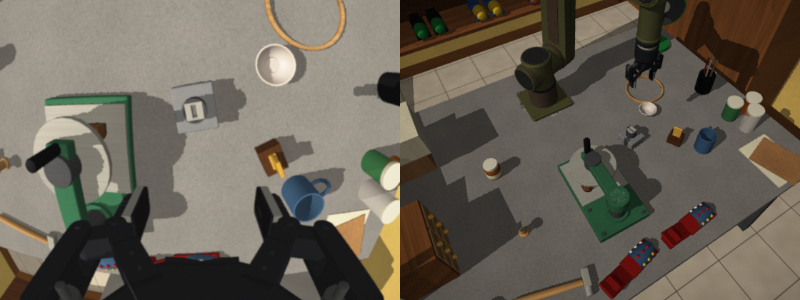

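The arm appears home; the key stands in the rack at (272,160) and the switch is at (195,108). I'll crop for arm verification and the key/slot poses.

Run:
```python
from h import *
t=cv2.imread("pics/top5.png"); w=cv2.imread("pics/wrist5.png"); s=cv2.imread("pics/scene5.png")
o=np.zeros((600,800,3),np.uint8)
o[:360,:260]=cv2.resize(t[120:255,265:362],(260,360),interpolation=cv2.INTER_CUBIC)
o[:360,270:630]=cv2.resize(s[190:310,200:340][:, :],(360,360),interpolation=cv2.INTER_CUBIC)
o[370:600,:230]=cv2.resize(w[105:195,230:320],(230,230),interpolation=cv2.INTER_CUBIC)
o[370:600,240:470]=cv2.resize(w[185:275,340:430],(230,230),interpolation=cv2.INTER_CUBIC)
cv2.imwrite("pics/c6.png",o)
```

```text
(no output)
```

View pics/c6.png

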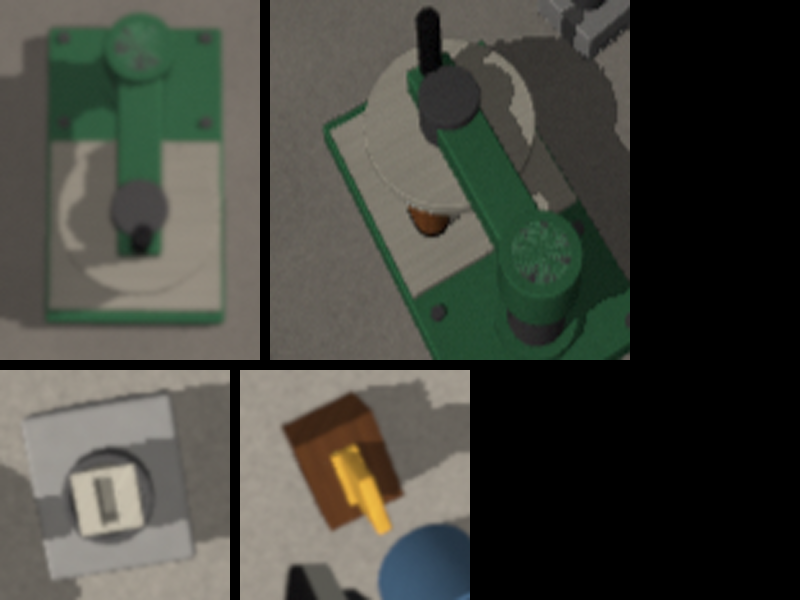

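The arm is home with the plate centred over the bed and heels beneath; slot is visible at crop (107,499). Close views of slot and key next.

Run:
```python
from h import *
def ray(w,px,z):
    K,R,t=cam(w); u=cv2.fisheye.undistortPoints(np.array(px,float).reshape(-1,1,2),K,np.zeros(4))[:,0]; d=np.c_[u,np.ones(len(u))]@R; c=-R.T@t
    return (c+d*((z-c[2])/d[:,2])[:,None])[:,:2]
w=dict(np.load("pics/wrist5.npz")); sl=ray(w,[271.9,155.5],72)[0]; print("slot",sl)
def shot(n,x,y,z):
    env.move_to([x,y,z],q(np.pi)); s=env.snapshot("wrist"); cv2.imwrite(f"pics/{n}.png",s["frame"]); np.savez(f"pics/{n}.npz",**{k:s[k] for k in s if k!="frame"}); return s
a=shot("sw",sl[0]+25,sl[1],170); c=pjw(a,[[*sl,72]])[0]
kx,ky=518,366
b=shot("key",kx+25,ky,190); d=pjw(b,[[kx,ky,70]])[0]; print(c,d)
o=[]
for s,c in ((a,c),(b,d)):
    u,v=int(c[0])-50,max(int(c[1])-60,0); print(u,v); o.append(cv2.resize(s["frame"][v:v+120,u:u+100],(400,480),interpolation=cv2.INTER_CUBIC))
cv2.imwrite("pics/c7.png",np.hstack(o))
```

```text
slot [419.99767768 215.85698923]
[282.25347121 172.14017338] [283.1201673  168.43669993]
232 112
233 108
```

View pics/c7.png

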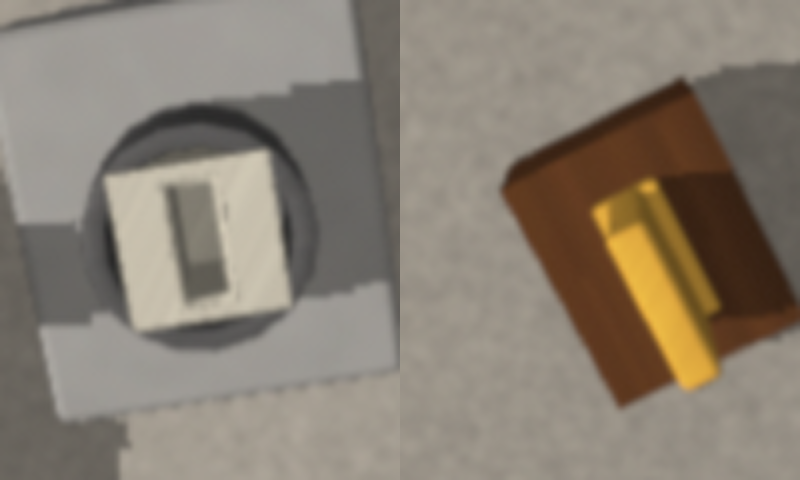

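```bash
cat >> h.py <<'E'
def ray(w,px,z):
    K,R,t=cam(w); u=cv2.fisheye.undistortPoints(np.array(px,float).reshape(-1,1,2),K,np.zeros(4))[:,0]; d=np.c_[u,np.ones(len(u))]@R; c=-R.T@t
    return (c+d*((z-c[2])/d[:,2])[:,None])[:,:2]
def quad(w,px,z):
    P=ray(w,px,z); l=(P[2]+P[3]-P[0]-P[1])/2; m=(P[1]+P[2]-P[0]-P[3])/2
    return P.mean(0).round(2),round(np.arctan2(l[1],l[0]),3),np.linalg.norm(l).round(1),np.linalg.norm(m).round(1)
E
python3 - <<'E'
from h import *
a=dict(np.load("pics/sw.npz")); b=dict(np.load("pics/key.npz"))
f=lambda l,o:(np.array(l,float)-.5*3)/4+o
print("slot",quad(a,f([(165,184),(211,181),(228,297),(184,303)],[232,112]),72))
print("cyl",quad(a,f([(105,175),(270,150),(292,305),(133,332)],[232,112]),72))
print("box",quad(a,f([(0,35),(352,-10),(400,368),(62,418)],[232,112]),40))
print("bow",quad(b,f([(210,238),(240,225),(320,375),(288,390)],[233,108]),88))
print("rack",quad(b,f([(106,187),(290,93),(397,310),(220,407)],[233,108]),40))
E
```

```text
slot (array([419.96, 214.83]), np.float64(0.146), np.float64(23.2), np.float64(8.6))
cyl (array([419.88, 215.38]), np.float64(0.153), np.float64(30.9), np.float64(31.2))
box (array([420.04, 216.16]), np.float64(0.139), np.float64(85.1), np.float64(75.3))
bow (array([526.93, 378.32]), np.float64(0.48), np.float64(34.5), np.float64(6.7))
rack (array([526.64, 378.1 ]), np.float64(0.468), np.float64(58.2), np.float64(47.4))
```

Consistent dimensions: slot (420,215), yaw 0.148; key (526.8,378.2), yaw 0.475. Picking the key and inserting.

Run:
```python
from h import *
K=np.array([526.8,378.2]); ky=.475; S=np.array([420.0,215.1]); sy=.148
o=q(np.pi+ky); env.command_gripper(0.5); env.move_to([*K,150],o)
print(env.line_to([*K,53],o,vel=80,guard=6)); env.command_gripper(0.0,70)
st=env.sense(); print(st["width"],st["grip_force"],st["tcp_pos"],st["contact_force"])
env.line_to([*K,160],o,vel=100); st=env.sense(); print(st["width"],st["grip_force"])
o=q(np.pi+sy); env.move_to([*S,160],o); env.line_to([*S,115],o,vel=60)
print(env.line_to([*S,85],o,vel=15,guard=6)); st=env.sense(); print(st["tcp_pos"],st["contact_force"],st["width"],st["joint_pos"][5],st["time"])
s=env.snapshot("wrist"); cv2.imwrite("pics/ins.png",s["frame"])
```

```text
False
0.09441801490850371 68.32855224609375 [527.19269173 378.42830108  53.60747072] [ 0.12717372 -0.42794865  3.70606722]
0.09847844212311647 68.06629657745361
True
[419.95765701 215.08603736  85.52327721] [-0.18895024  0.50794414  5.10021831] 0.09351205083334639 -1.3350246197557707 68.2
```

Fully seated (the blade's lower end is at about 46 mm). Turning clockwise.

Run:
```python
from h import *
j=np.array(env.sense()["joint_pos"]); j0=j[5]
for d in np.arange(.1,1.41,.1):
    j[5]=j0+d; env.move_joints(j); st=env.sense(); print(round(d,1),np.round(st["joint_pos"][5]-j0,3),np.round(st["wrist_torque"][2],2),np.round(st["contact_force"],1))
    if abs(st["wrist_torque"][2])>1: break
s=env.snapshot("wrist"); cv2.imwrite("pics/turn.png",s["frame"]); c=pjw(s,[[420,215,72]])[0]; print(c,env.sense()["tcp_pos"])
```

```text
0.1 0.097 -0.0 [-0.9 -0.6  1.7]
0.2 0.196 -0.06 [-1.1 -0.5  1.4]
0.3 0.295 -0.02 [ 0.3 -0.   2.7]
0.4 0.395 0.01 [ 0.3 -0.4  1.6]
0.5 0.495 0.01 [ 0.1 -0.8  2.2]
0.6 0.595 0.02 [-0.5 -0.8  2.7]
0.7 0.695 0.05 [-0.4 -0.5  3.6]
0.8 0.795 0.0 [-0.8 -1.2  2.8]
0.9 0.895 0.03 [-0.1 -1.5  3.8]
1.0 0.995 -0.03 [-0.5 -1.4  3.7]
1.1 1.095 -0.01 [-0.6 -1.3  3.1]
1.2 1.195 -0.04 [-0.4 -1.   3.9]
1.3 1.295 -0.01 [-0.6 -1.1  4.4]
1.4 1.395 -0.05 [-1.8 -1.8  4.3]
[281.8999893  257.01761289] [419.88566475 215.10962942  85.54433557]
```

Run:
```python
from h import *
j=np.array(env.sense()["joint_pos"]); j0=j[5]
for d in np.arange(.04,.33,.04):
    j[5]=j0+d; env.move_joints(j); st=env.sense(); T=st["wrist_torque"][2]; print(round(d,2),np.round(T,2),np.round(st["contact_force"],1))
    if abs(T)>.35: break
env.command_gripper(0.45); p=env.sense()["tcp_pos"]; env.line_to([p[0],p[1],200],vel=80)
env.move_to([450,215,230],q(np.pi)); s=env.snapshot("wrist"); c=pjw(s,[[420,215,100]])[0].astype(int); print(c,env.sense()["time"])
u,v=c[0]-60,max(c[1]-70,0); s2=env.snapshot("top")["frame"]
cv2.imwrite("pics/c8.png",np.hstack([cv2.resize(s["frame"][v:v+140,u:u+120],(400,466),interpolation=cv2.INTER_CUBIC),cv2.resize(env.snapshot("scene")["frame"][170:310,230:350],(400,466),interpolation=cv2.INTER_CUBIC)]))
```

```text
0.04 0.04 [-1.5 -1.1  4.8]
0.08 0.43 [-1.1 -0.5  4.2]
[282 159] 75.5583
```

View pics/c8.png

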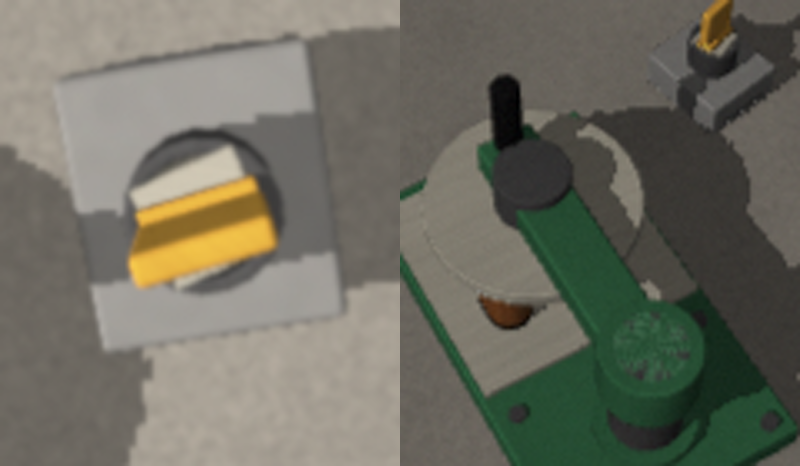

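The cylinder and key have turned about 1.3 rad, to the stop, and the key is seated upright. The arm is home with the heels beneath, and the gripper is clear. Handing in.

```bash
python3 -c "
from rig import env
env.dwell(0.3); print(env.close_job())"
```

```text
the job is handed in; nothing more can be done
None
```

The job is handed in, verdict not shown: all four heels stand under the plate with the arm home, and the key is seated and turned to its stop; one heel was bumped mid-run but stayed upright, about 56 mm from the bed centre, so I left it there.

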